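# Lock the bayonet cap on the coffee grinder and set its grip bar to the ribs

### The job

Close the coffee grinder: put its black cap on the slanted filler neck, feel for the ring's two slots with the cap's lugs, press the cap down against the spring and twist it clockwise (seen from above the cap) to lock. Keep turning so that the ring follows, until the cap's grip bar is in line with the two ribs on the outside of the neck, then let go, with the cap locked and held by the spring. Leave the other things on the counter where they stand.

Things in the scene. Friction and masses are not known exactly. Their poses are not given: they have to be found in the camera images.
- cap: Black plastic bayonet cap, 57 mm tall, about 150 g, loose, upright on the counter. Origin: centre of its underside, z its axis (out of the top). Plug diameter 44 mm, z 0 to 16 mm; two lugs along +x and -x, z 0 to 6 mm, 10 mm wide, out to radius 32 mm; disc diameter 84 mm, z 16 to 23 mm; grip bar along x, 70 mm long, 16 mm thick (y), z 23 to 57 mm. The lugs are under the bar's ends. Same after half a turn.
- neck: Fixed round filler neck, diameter 88 mm, on the grinder. Origin: centre of its mouth, on the upper face of the steel ring in it, 205 mm above the counter. z: neck axis, out of the mouth, leaning 30 degrees from vertical to the grinder's front; x: straight up the slope; y: level. Two ribs on its outside at +x and -x, radius 43 to 52 mm, tops 2 mm below the ring's face. The cap's bar must end along x, either way.
- ring (a point): Centre of the ring's upper face (same place as the neck's origin). Steel ring, diameter 80 mm, hole 50 mm, flange 8 mm thick, with two opposite slots 18 mm wide out to radius 35 mm. It is the stiff grind adjustment (slips at 0.35 N m). Its angle is unknown: the slots lie 91 to 126 degrees counter-clockwise (about neck z) of neck x, or half a turn on. A cap origin here means lugs lying on the ring, not in the slots.
- pressed (a point): Point on the neck's axis 16 mm below the ring's face: the cap's origin when pressed right down (disc on the ring, hard stop). From 14 mm down the lugs are below the flange and the cap can turn, only clockwise. A spring plunger pushes it out: it is met 2 mm below the face with 3 N, plus 0.5 N per mm (10 N here).
- locked (a point): Point on the neck's axis 10 mm below the ring's face: the cap's origin when locked. About 80 degrees clockwise of the slots the lugs meet stops, under notches 4 mm deep in the flange; let up there, the cap rises to this point and stays. Turning on clockwise, pressed or locked, drags the ring along: in all 91 to 126 degrees clockwise from the slots brings the bar in line with the ribs.
- grinder: The grinder's fixed housing, 170 x 140 x 160 mm; origin: centre of its underside, its front faces -x. The neck's mouth is at (-50, 0, 205) mm.
- jar: Bystander: closed glass jar with a silver lid, 72 mm in diameter, 120 mm tall; origin: centre of its underside.
- shaker: Bystander: white plastic sugar shaker, 60 mm in diameter, 130 mm tall; origin: centre of its underside.
- mug: Bystander: white mug, 76 mm in diameter, 90 mm tall, handle at its +y; origin: centre of its underside.
- saucer: Bystander: white ceramic saucer, 124 mm in diameter, 18 mm tall; origin: centre of its underside.
- teaspoon: Bystander: steel teaspoon, 140 mm long, lying flat along its x axis.
Mind the look-alikes: they are no part of the job. Leave any orange look-alike of the cap alone.

How it is judged:
At the end, for the whole second after the job is handed in: The cap sits locked in the neck, released and at rest: its origin 8 to 12.2 mm below the ring's face (held up in the notches by the spring), within 5 mm of the neck's axis in x and in y, square to the neck within 0.1 rad, its grip bar in line with the ribs within 0.12 rad (7 degrees) (z of cap in the frame of neck between -0.0122 and -0.008 m and x of cap in the frame of neck between -0.005 and 0.005 m and y of cap in the frame of neck between -0.005 and 0.005 m and angle between the z axis of cap and the z axis of neck, either way round below 0.1 rad and angle between the x axis of cap and the x axis of neck, either way round below 0.12 rad and linear speed of cap below 0.01 m/s); the robot touches nothing.
It fails at once if the jar is shifted by more than 30 mm (distance of jar from where it was at the start of the episode above 0.03 m).
It fails at once if the shaker is shifted by more than 30 mm (distance of shaker from where it was at the start of the episode above 0.03 m).
It fails at once if the mug is shifted by more than 30 mm (distance of mug from where it was at the start of the episode above 0.03 m).
It fails at once if the saucer is shifted by more than 30 mm (distance of saucer from where it was at the start of the episode above 0.03 m).
It fails at once if the teaspoon is shifted by more than 30 mm (distance of teaspoon from where it was at the start of the episode above 0.03 m).
It also fails if it takes over 54 s, if anything falls off the work surface, if the arm or the gripper's body presses on something with over 40 N, if the wrist force passes 120 N, or if a joint passes its speed limit or range.

### The arm

A 6-joint arm with a two-finger parallel gripper is mounted at the origin on the work surface. World frame = base frame: x ahead of the robot, y to its left, z up, the work surface at z = 0. Lengths are in m, angles in rad, forces in N, time in s.
With the tool pointing down it reaches from about 0.225 to 0.725 m from the base axis. Payload 3.1 kg.
Tool frame: the origin (TCP) lies midway between the tips of the shut fingers; the grasp point (between the pads) lies bot.grasp_offset behind it (bot.grasp_offset is the distance from the TCP to the grasp point, in m); z points along the fingers, y is the line along which they close (so a half turn about z gives the same grasp; the last joint's range is limited). The gripper opens to 85 mm and grips with 20 to 120 N. Pads are 22 mm wide; open, the fingers measure 114 mm over their backs; the gripper's body (76 mm by 85 mm) begins 54 mm behind the grasp point. The pads swing forward as they close: fully open they stand 13 mm farther back than shut.
Start: joints at [-1.289, 0.048, 0.099, 1.622, 0, 1.443], TCP at [0.209, -0.482, 0.21] pointing down, gripper open.
Joint ranges: [-2.91, 2.91], [-0.99, 1.94], [-1.21, 1.42], [-2.12, 2.29], [-1.49, 1.47], [-3.14, 3.14]. Speed limits (rad/s): [2.79, 2.79, 3.14, 3.14, 3.14, 3.14].

### API

Orientations are given as a unit quaternion [w, x, y, z].
In Python, from plant import bot, viewer, finish_job gives the robot as it stands. The module is installed in compiled form; this text tells all that it offers.
- The arm moves only by the shell command python3 -m inch 'ROWS'. ROWS is a JSON object of lists of equal length, an entry for each row: "grip": the opening, from 0 (shut) to 1 (fully open); "dp": the shift along the tool's x, y, z as a fraction of full scale, a list of three; "twist": the turn about the tool's z as a fraction of full scale. A call has 1 to 12 rows; each row shifts and turns the commanded pose from where the row before left it, along the tool's axes as they then stand; what a row does not reach is not made up. Full scale, the value 1, is 1 m for a shift and 0.5 rad for a turn. A row lasts 1/8 s, in which the tool goes at most 62.5 mm and 10.7 degrees, less where a joint would pass 70% of its speed; a pose out of reach is approached as far as the arm can. A call with a number of a shift or a turn outside -1 to 1 is refused whole. A call with a gripper value outside its range is refused whole. The fingers move at their own pace and stop on an object; the grip force is fixed at half the most. Time passes only in rows, so rows that do not move let the fingers close. It gives the time, the measured TCP pose, the force, the opening and the grip force at its end, in the units of the state.
- bot.get_state(): the state, without advancing time (a new reading comes with each control period).
- viewer.grab_frame(name): name is "side" or "top"; returns (picture, depth): 420x560x3 uint8, red, green, blue; 420x560 float32, m along the optical axis (not along the pixel's ray), 0 where there is no reading.
- viewer.camera_params(name): a dict with "fx", "fy", "cx", "cy" (pixels), "eye" and "orientation" of the camera in the world. Camera axes: x right, y down, z forward; pixel columns grow to the right and rows downward; lengths in m; the calibration is good to about 2 mm. A picture is of the moment at which its call begins. camera_params takes no time and is no camera call.
- finish_job(): hands the job in; it is judged then, once.
The state is a dict: "clock": time; "q": joint angles; "joint_vel": joint speeds; "tau": joint torques, N m; "ee_pos": TCP position; "orientation": TCP orientation; "wrist_force": force on the tool from outside, world axes, zero at the start; "wrist_torque": the same for the moment, N m; "gripper_width": finger opening in m; "grip_force": force on a finger pad.
Only numpy, scipy, OpenCV 4.12 (cv2) and the standard library are available. Lean on these libraries where they do the work, as an engineer would, in place of code of your own. Each camera call takes 0.05 s, during which the arm holds its last target. There are 200 camera calls.

## Working session

There is one attempt and no reset: what is moved stays moved. The work goes in short steps, Python scripts to look and compute and a shell command to move; the robot and the scene stay as the last step left them, time stands still between calls to the robot, and variables do not carry over. Pictures are saved under pics/ and viewed, at most 10 in all, crops included, and the job is handed in when it is done.

```bash
mkdir -p pics; python3 - <<'E'
from plant import bot,viewer
import cv2,numpy as np
print(bot.get_state(),bot.grasp_offset)
for n in("top","side"):
    p,d=viewer.grab_frame(n);np.savez(f"{n}0.npz",p=p,d=d)
    cv2.imwrite(f"pics/{n}0.png",p[:,:,::-1]);print(n,viewer.camera_params(n))
E
```

```text
{'clock': 0.0, 'q': array([-1.28875850e+00,  4.87345780e-02,  9.75834536e-02,  1.62199492e+00,
       -5.62189897e-06,  1.44301517e+00]), 'joint_vel': array([-3.24491515e-04, -4.40640765e-05,  1.91809072e-03, -3.41516464e-04,
       -1.55381357e-03,  4.16076068e-04]), 'tau': array([ 1.95713933e-04, -3.38783026e+01,  3.20015323e+01,  2.04284006e-02,
        6.31406965e-05, -1.37375817e-07]), 'ee_pos': array([ 0.20899276, -0.48088717,  0.20921842]), 'orientation': array([-1.17114953e-03,  9.79078728e-01,  2.03478410e-01, -9.33276817e-05]), 'wrist_force': array([ 0.10372231, -0.4616947 ,  0.4130648 ]), 'wrist_torque': array([ 0.00354887, -0.02601645,  0.05641382]), 'grip_force': 0.0, 'gripper_width': 0.08533828667607654} 0.0187
top {'fx': 513.7390581169234, 'fy': 513.7390581169234, 'cx': 274.22504389877537, 'cy': 209.406393301742, 'eye': array([0.41422607, 0.07720786, 1.44813536]), 'orientation': array([ 0.03212637, -0.69922675,  0.71327263, -0.03594456])}
side {'fx': 531.8840203985364, 'fy': 531.8840203985364, 'cx': 275.62477851517866, 'cy': 208.79197349663653, 'eye': array([0.06267208, 0.85373529, 0.66812204]), 'orientation': array([ 0.14461762, -0.23468235,  0.83532214, -0.47565414])}
```

View pics/top0.png

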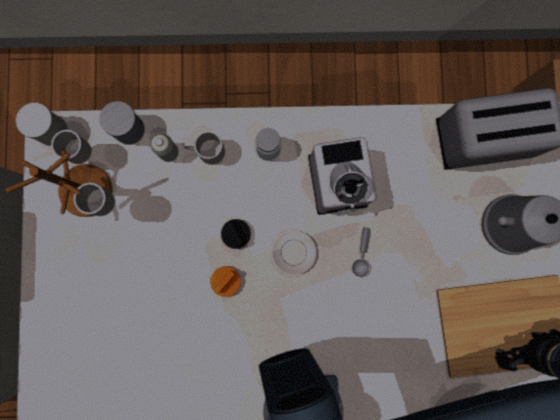

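View pics/side0.png

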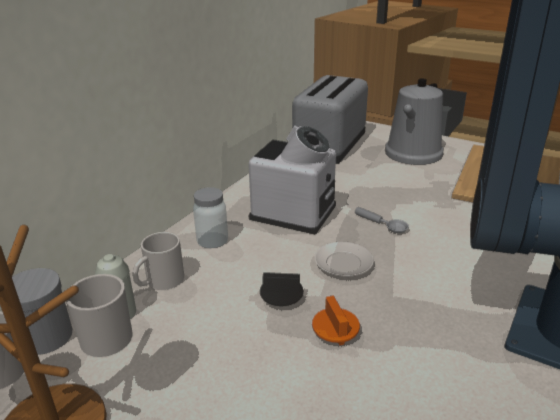

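The top view shows the black cap at (235,234), the orange look-alike at (226,281) and the grinder neck mouth at about (351,187). In the side view the cap is at (281,288), the orange one at (336,323) and the neck at (312,140). Candidates for the cap are the black one (235,234) and the orange decoy (226,281). I choose the black one and check it in a crop.

```bash
cat > h.py <<'E'
import numpy as np,cv2
from scipy.spatial.transform import Rotation as R
from plant import bot,viewer
def Rq(q): return R.from_quat(np.roll(q,-1))
def ray(n,u,v):
    c=viewer.camera_params(n);d=Rq(c['orientation']).apply([(u-c['cx'])/c['fx'],(v-c['cy'])/c['fy'],1]);return c['eye'],d
def onz(n,u,v,z):
    e,d=ray(n,u,v);return e+d*(z-e[2])/d[2]
def proj(n,P):
    c=viewer.camera_params(n);p=Rq(c['orientation']).inv().apply(np.asarray(P)-c['eye']);return np.stack([c['cx']+c['fx']*p[...,0]/p[...,2],c['cy']+c['fy']*p[...,1]/p[...,2]],-1)
def cloud(n,d):
    c=viewer.camera_params(n);v,u=np.mgrid[:420,:560]
    P=np.stack([(u-c['cx'])/c['fx']*d,(v-c['cy'])/c['fy']*d,d],-1)
    return Rq(c['orientation']).apply(P.reshape(-1,3)).reshape(420,560,3)+c['eye']
E
python3 - <<'E'
from h import *
T=np.load('top0.npz');S=np.load('side0.npz')
Pt=cloud('top',T['d']);Ps=cloud('side',S['d'])
def crop(p,u,v,w=40,k=400):return cv2.resize(p[v-w:v+w,u-w:u+w,::-1],(k,k),interpolation=cv2.INTER_CUBIC)
def br(i):return np.clip(i.astype(float)*1.6,0,255).astype(np.uint8)
g=np.vstack([np.hstack([crop(T['p'],235,234,30,300),crop(T['p'],345,178,42,300)]),np.hstack([crop(S['p'],281,288,30,300),crop(S['p'],305,150,36,300)])])
cv2.imwrite('pics/crop0.png',br(g))
# cap mask
for n,D,P,(u,v) in(('top',T,Pt,(235,234)),('side',S,Ps,(281,288))):
    m=(D['p'].max(2)<60)&(D['d']>0);w=np.zeros_like(m);w[v-28:v+28,u-28:u+28]=1;m&=w
    for lo,hi in((.01,.035),(.045,.075)):
        s=m&(P[...,2]>lo)&(P[...,2]<hi);q=P[s]
        if len(q)>5:
            r=cv2.minAreaRect(q[:,:2].astype(np.float32)*1000);print(n,lo,len(q),q.mean(0),q[:,2].mean(),r)
# grinder
for n,P in(('top',Pt),('side',Ps)):
    q=P[(P[...,2]>.15)&(P[...,2]<.168)&(abs(P[...,0]-onz('top',345,178,.16)[0])<.15)&(abs(P[...,1]-onz('top',345,178,.16)[1])<.15)]
    print(n,len(q),cv2.minAreaRect(q[:,:2].astype(np.float32)*1000))
for nm,u,v,z in(('orange',226,281,.05),('cap',235,234,.05),('mouth',351,187,.2),('saucer',295,252,0.01),('jar',268,140,.12),('mug',209,148,.09),('spoon',364,250,0),('orange',226,281,.05)):print(nm,onz('top',u,v,z).round(3))
E
```

```text
top 0.01 520 [0.48652543 0.17605785 0.0230322 ] 0.023032203884661658 ((487.3156433105469, 176.30442810058594), (80.21697235107422, 79.91645812988281), 70.16173553466797)
top 0.045 157 [0.48690574 0.17605065 0.05658751] 0.05658750685445602 ((487.3292236328125, 176.37167358398438), (69.88780975341797, 15.81307601928711), 26.884775161743164)
side 0.01 700 [0.47747126 0.19259493 0.02355629] 0.023556289253777712 ((477.066162109375, 190.56748962402344), (78.42211151123047, 53.87912368774414), 33.741458892822266)
side 0.045 279 [0.48408438 0.18115691 0.05281066] 0.052810657962476304 ((484.942626953125, 180.02227783203125), (64.14993286132812, 15.23994255065918), 28.24338722229004)
top 2356 ((630.4097900390625, -112.61436462402344), (170.96380615234375, 139.94613647460938), 7.706109523773193)
side 1312 ((628.2149658203125, -110.82391357421875), (167.4954833984375, 138.45201110839844), 7.893369674682617)
orange [0.358 0.202 0.05 ]
cap [0.484 0.176 0.05 ]
mouth [ 0.586 -0.12   0.2  ]
saucer [0.433 0.012 0.01 ]
jar [0.726 0.081 0.12 ]
mug [0.714 0.24  0.09 ]
spoon [ 0.434 -0.182  0.   ]
orange [0.358 0.202 0.05 ]
```

View pics/crop0.png

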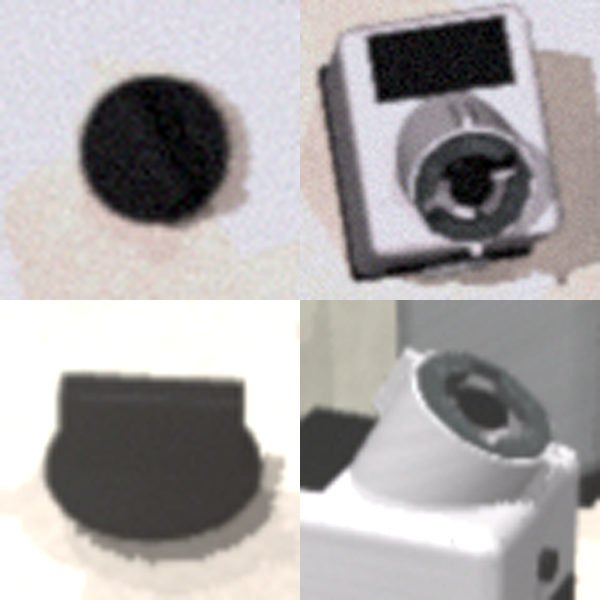

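```bash
python3 -m inch '{"grip":[1,1,1,1,1,1,1,1,1,1,1,1],"dp":[[0,0,-0.02],[0,0,-0.02],[0,0,-0.02],[0,0,0],[0,0,0],[0,0,0],[0,0,0],[0,0,0],[0,0,0],[0,0,0],[0,0,0],[0,0,0]],"twist":[-0.356,-0.356,-0.356,-0.356,-0.356,-0.356,-0.356,-0.356,-0.356,-0.356,-0.356,-0.356]}'
python3 - <<'E'
from h import *
T=np.load('top0.npz');S=np.load('side0.npz')
a=np.deg2rad(7.8);c,s=np.cos(a),np.sin(a)
o=np.array([.630-.05*c,-.112-.05*s,.205]);k=np.cos(np.pi/6)
M=np.array([[k*c,k*s,.5],[-s,c,0],[-.5*c,-.5*s,k]])
print(o)
for n,D in(('top',T),('side',S)):
    P=(cloud(n,D['d'])-o)@M.T
    r=np.hypot(P[...,0],P[...,1]);f=(r<.055)&(r>.027)&(abs(P[...,2])<.004)
    q=P[f];A=np.c_[q[:,:2],np.ones(len(q))];co=np.linalg.lstsq(A,q[:,2],rcond=None)[0]
    f2=(abs(P[...,2]-co[2])<.003)&(r<.06);(x,y),rr=cv2.minEnclosingCircle((P[f2][:,:2]*1000).astype(np.float32))
    print(n,len(q),'plane',co,'circle',x,y,rr)
    g=(r>.027)&(r<.034)&(P[...,2]<co[2]-.005)&(P[...,2]>-.06)
    t=np.degrees(np.arctan2(P[g][:,1],P[g][:,0]));print('slot hist',dict(zip(range(-180,180,15),np.histogram(t,bins=range(-180,181,15))[0])))
    h=(r>.027)&(r<.034)&(abs(P[...,2]-co[2])<.004);t=np.degrees(np.arctan2(P[h][:,1],P[h][:,0]));print('face hist',np.histogram(t,bins=range(-180,181,15))[0])
E
```

```text
clock: 1.6
ee_pos: [0.2091, -0.4812, 0.2697]
orientation: [-0.0, 0.291, 0.957, 0.001]
wrist_force: [-0.4, -0.5, 0.6]
gripper_width: 0.0854
grip_force: 0.0
[ 0.58046261 -0.11878578  0.205     ]
top 446 plane [ 0.003513    0.00147393 -0.0009321 ] circle 2.164999008178711 -1.066678762435913 52.520484924316406
slot hist {-180: np.int64(9), -165: np.int64(5), -150: np.int64(3), -135: np.int64(5), -120: np.int64(7), -105: np.int64(10), -90: np.int64(3), -75: np.int64(0), -60: np.int64(0), -45: np.int64(0), -30: np.int64(0), -15: np.int64(0), 0: np.int64(1), 15: np.int64(0), 30: np.int64(1), 45: np.int64(0), 60: np.int64(1), 75: np.int64(0), 90: np.int64(0), 105: np.int64(0), 120: np.int64(10), 135: np.int64(7), 150: np.int64(7), 165: np.int64(9)}
face hist [7 9 8 8 8 7 6 0 2 8 8 8 6 8 8 8 8 8 4 0 3 9 9 5]
side 310 plane [-0.00286463  0.00047147 -0.00217124] circle 0.7728252410888672 0.8719338178634644 51.793052673339844
slot hist {-180: np.int64(0), -165: np.int64(0), -150: np.int64(0), -135: np.int64(1), -120: np.int64(2), -105: np.int64(4), -90: np.int64(4), -75: np.int64(0), -60: np.int64(4), -45: np.int64(8), -30: np.int64(2), -15: np.int64(0), 0: np.int64(0), 15: np.int64(0), 30: np.int64(0), 45: np.int64(0), 60: np.int64(0), 75: np.int64(0), 90: np.int64(0), 105: np.int64(0), 120: np.int64(0), 135: np.int64(0), 150: np.int64(0), 165: np.int64(0)}
face hist [5 5 4 6 7 8 3 2 0 5 5 4 9 4 3 7 7 4 5 0 6 4 5 8]
```

```bash
python3 -m inch '{"grip":[1,1,1,1,1,1,1,1,1,1,1,1],"dp":[[0,0,0],[0,0,0],[0,0,0],[0,0,0],[0,0,0],[0,0,0],[-0.0454,0.0383,0],[-0.0454,0.0383,0],[-0.0454,0.0383,0],[-0.0454,0.0383,0],[-0.0454,0.0383,0],[-0.0454,0.0383,0]],"twist":[-0.355,-0.355,-0.355,-0.355,-0.355,-0.355,0,0,0,0,0,0]}'
python3 -m inch '{"grip":[1,1,1,1,1,1],"dp":[[-0.0454,0.0383,0],[-0.0454,0.0383,0],[-0.0454,0.0383,0],[-0.0454,0.0383,0],[-0.0454,0.0383,0],[-0.0454,0.0383,0]],"twist":[0,0,0,0,0,0]}'
python3 -c "
from h import *
s=bot.get_state();print(s['q'],s['ee_pos'],Rq(s['orientation']).as_matrix())"
```

```text
clock: 3.1
ee_pos: [0.3485, -0.1516, 0.27]
orientation: [0.0, -0.232, 0.973, 0.0]
wrist_force: [2.1, -1.2, -0.3]
gripper_width: 0.0853
grip_force: 0.0
clock: 3.85
ee_pos: [0.4875, 0.1767, 0.2699]
orientation: [-0.0, -0.233, 0.973, -0.0]
wrist_force: [1.0, -0.5, -0.0]
gripper_width: 0.086
grip_force: 0.0
[ 2.18675284e-01  5.60354459e-02  2.27074019e-01  1.74223453e+00
 -4.13139803e-04 -2.51023351e-01] [0.48753798 0.17673477 0.26992756] [[-8.91704621e-01 -4.52617696e-01 -3.00488743e-04]
 [-4.52617530e-01  8.91704621e-01 -4.89995724e-04]
 [ 4.89727936e-04 -3.00924978e-04 -9.99999835e-01]]
```

```bash
python3 -m inch '{"grip":[1,1,1,1,1,1],"dp":[[-0.06,-0.0075,0],[-0.06,-0.0075,0],[-0.06,-0.0075,0],[-0.06,-0.0075,0],[-0.06,-0.0075,0],[0,0,0]],"twist":[0,0,0,0,0,0]}'
python3 -c "
from h import *
s=bot.get_state();print(s['q'],s['ee_pos'],Rq(s['orientation']).as_matrix())"
```

```text
clock: 4.6
ee_pos: [0.7188, 0.2573, 0.2394]
orientation: [0.001, -0.232, 0.973, 0.001]
wrist_force: [1.6, -0.4, -1.4]
gripper_width: 0.0854
grip_force: 0.0
[ 2.55078552e-01  9.51744696e-01  1.40245354e+00  2.02044413e+00
  2.01247484e-03 -2.14008809e-01] [0.71879927 0.25726939 0.23936091] [[-8.91980376e-01 -4.52073821e-01  5.18912682e-04]
 [-4.52071748e-01  8.91978827e-01  2.21507850e-03]
 [-1.46423813e-03  1.74122079e-03 -9.99997412e-01]]
```

```bash
python3 -m inch '{"grip":[1,1,1,1,1,1],"dp":[[0,0,-0.06],[0,0,-0.06],[0,0,-0.06],[0,0,-0.06],[0,0,-0.06],[0,0,-0.06]],"twist":[0,0,0,0,0,0]}'
cat > st.py <<'E'
from h import *
np.set_printoptions(precision=4,suppress=True)
s=bot.get_state();print(s['clock'],'q',s['q'],s['ee_pos'],'F',s['wrist_force'],s['wrist_torque']);print(Rq(s['orientation']).as_matrix())
E
python3 st.py
```

```text
clock: 5.35
ee_pos: [0.5801, 0.2084, 0.5017]
orientation: [0.095, -0.231, 0.968, 0.007]
wrist_force: [-0.9, -0.7, 0.5]
gripper_width: 0.0847
grip_force: 0.0
5.35 q [ 0.2275  0.572   1.4197  2.2276  0.0157 -0.2402] [0.5801 0.2084 0.5017] F [-0.8949 -0.7156  0.5078] [-0.0873  0.1604 -0.0046]
[[-0.8747 -0.4494  0.1813]
 [-0.4466  0.8928  0.0581]
 [-0.188  -0.0301 -0.9817]]
```

```bash
python3 -m inch '{"grip":[1,1,1,1],"dp":[[0,0,-0.06],[0,0,-0.06],[0,0,-0.06],[0,0,0]],"twist":[0,0,0,0]}'; python3 st.py;  python3 -m inch '{"grip":[1,1,1],"dp":[[0,0,0.06],[0,0,0.06],[0,0,0.06]],"twist":[0,0,0]}'; python3 st.py
```

```text
clock: 5.85
ee_pos: [0.5034, 0.1828, 0.5882]
orientation: [0.143, -0.23, 0.963, 0.009]
wrist_force: [0.2, -0.6, 0.1]
gripper_width: 0.0854
grip_force: 0.0
5.85 q [ 0.2064  0.4085  1.4197  2.2947  0.0261 -0.2587] [0.5034 0.1828 0.5882] F [ 0.1676 -0.5536  0.0811] [-0.0594  0.2878  0.0085]
[[-0.8531 -0.4452  0.272 ]
 [-0.44    0.8941  0.0837]
 [-0.2804 -0.0483 -0.9587]]
clock: 6.22
ee_pos: [0.55, 0.1962, 0.4606]
orientation: [0.143, -0.23, 0.963, 0.009]
wrist_force: [0.7, 1.2, 0.9]
gripper_width: 0.0853
grip_force: 0.0
6.225 q [ 0.2139  0.0837  0.6296  1.8291  0.0241 -0.2514] [0.55   0.1962 0.4606] F [0.6971 1.1665 0.9451] [-0.091   0.1617 -0.0501]
[[-0.8532 -0.4452  0.2719]
 [-0.4399  0.8942  0.0837]
 [-0.2804 -0.0482 -0.9587]]
```

```bash
cat > kin.py <<'E'
import numpy as np
from scipy.optimize import least_squares
D=np.array([[.04873,.09758,1.62199,.52434,.20922],[.05604,.22707,1.74223,.51857,.26993],[.95174,1.40245,2.02044,.76345,.23936],[.572,1.4197,2.2276,.6164,.5017],[.4085,1.4197,2.2947,.5356,.5882],[.0837,.6296,1.8291,.5840,.4606]])
def fk(p,q2,q3,q4):
    L1,a,L2,b,t,z0=p; A=q2+a;B=q2-q3+b;C=q2-q3+q4  # angles downward from horizontal for B,C; A from vertical
    return L1*np.sin(A)+L2*np.cos(B)+t*np.cos(C), z0+L1*np.cos(A)-L2*np.sin(B)-t*np.sin(C), C
def res(p):
    r,z,_=fk(p,*D[:,:3].T);return np.r_[r-D[:,3],z-D[:,4]]
f=least_squares(res,[.3,.1,.35,.0,.2,.2]);P=f.x
lo=np.array([-.99,-1.21,-2.12]);hi=np.array([1.94,1.42,2.29])
E
python3 - <<'E'
from kin import *
print(P,abs(f.fun).max())
for z in(.2,.3,.4,.5):
  for tilt in(0,.29):
    o=[]
    for r in np.arange(.1,.5,.02):
        s=least_squares(lambda q:np.subtract(fk(P,*q),(r,z,np.pi/2-tilt)),[0,0,1.5],bounds=(lo,hi))
        if s.cost<1e-8:o.append((round(r,2),s.x.round(2)));break
    print(z,tilt,o)
E
```

```text
[ 0.38690115  0.00756189  0.5053639  -0.0395674   0.45040125  0.2284945 ] 0.0011887268064043888
0.2 0 [(np.float64(0.14), array([-0.99, -0.61,  1.95]))]
0.2 0.29 [(np.float64(0.28), array([-0.98, -0.64,  1.62]))]
0.3 0 [(np.float64(0.1), array([-0.94, -0.37,  2.15]))]
0.3 0.29 [(np.float64(0.24), array([-0.95, -0.41,  1.82]))]
0.4 0 [(np.float64(0.1), array([-0.78, -0.07,  2.28]))]
0.4 0.29 [(np.float64(0.14), array([-0.97, -0.15,  2.1 ]))]
0.5 0 [(np.float64(0.28), array([-0.24,  0.47,  2.28]))]
0.5 0.29 [(np.float64(0.1), array([-0.82,  0.19,  2.29]))]
```

```bash
python3 -m inch '{"grip":[1,1,1,1,1,1],"dp":[[0.058,0.008,0.017],[0.058,0.008,0.017],[0.058,0.008,0.017],[0.058,0.008,0.017],[0.058,0.008,0.017],[0.058,0.008,0.017]],"twist":[0,0,0,0,0,0]}'; python3 -m inch '{"grip":[1,1,1],"dp":[[0.038,0.005,-0.011],[0.038,0.005,-0.011],[0.038,0.005,-0.011]],"twist":[0,0,0]}'; python3 st.py
```

```text
clock: 6.98
ee_pos: [0.2555, 0.0937, 0.2646]
orientation: [0.141, -0.231, 0.963, 0.008]
wrist_force: [-0.7, -0.9, 1.6]
gripper_width: 0.0851
grip_force: 0.0
clock: 7.35
ee_pos: [0.1867, 0.0661, 0.2957]
orientation: [0.111, -0.232, 0.966, 0.01]
wrist_force: [0.0, -0.6, 0.7]
gripper_width: 0.0857
grip_force: 0.0
7.35 q [-0.225  -0.9902 -0.4028  1.9674  0.1169 -0.6846] [0.1867 0.0661 0.2957] F [ 0.0465 -0.5515  0.7058] [-0.1185  0.1779  0.0118]
[[-0.8679 -0.4504  0.2096]
 [-0.4457  0.8923  0.0717]
 [-0.2193 -0.0312 -0.9752]]
```

```bash
python3 -m inch '{"grip":[1,1,1],"dp":[[0.035,0.003,0.03],[0.035,0.003,0.03],[0.035,0.003,0.03]],"twist":[0,0,0]}'; python3 st.py
```

```text
clock: 7.72
ee_pos: [0.184, 0.0433, 0.2304]
orientation: [0.066, -0.234, 0.97, 0.019]
wrist_force: [-0.5, 0.2, 0.7]
gripper_width: 0.0854
grip_force: 0.0
7.725 q [-0.3351 -0.9902 -0.54    1.931   0.1029 -0.8042] [0.184  0.0433 0.2304] F [-0.4676  0.1981  0.7363] [-0.1032  0.0829 -0.0424]
[[-0.8818 -0.4566  0.1182]
 [-0.4516  0.8897  0.0676]
 [-0.136   0.0063 -0.9907]]
```

```bash
python3 -m inch '{"grip":[1,1],"dp":[[0.04,-0.01,0.03],[0.04,-0.01,0.03]],"twist":[0,0]}'; python3 st.py
```

```text
clock: 7.98
ee_pos: [0.1724, -0.018, 0.1798]
orientation: [0.042, -0.237, 0.97, 0.032]
wrist_force: [1.0, -0.7, 0.1]
gripper_width: 0.0852
grip_force: 0.0
7.975 q [-0.7374 -0.9902 -0.6472  1.9196  0.1064 -1.2173] [ 0.1724 -0.018   0.1798] F [ 1.0035 -0.6675  0.0527] [-0.1047  0.0245  0.0183]
[[-0.8839 -0.4628  0.0671]
 [-0.4574  0.8854  0.0825]
 [-0.0976  0.0422 -0.9943]]
```

```bash
python3 -m inch '{"grip":[1,1,1,1,1,1,1],"dp":[[-0.0264,0.043,0],[-0.0264,0.043,0],[-0.0264,0.043,0],[-0.0264,0.043,0],[-0.0264,0.043,0],[0.042,-0.018,0.008],[0.042,-0.018,0.008]],"twist":[0,0,0,0,0,0,0]}'; python3 st.py; python3 -m inch '{"grip":[1],"dp":[[0.042,-0.018,0.008]],"twist":[0]}'; python3 st.py
```

```text
clock: 8.85
ee_pos: [0.1445, 0.1285, 0.1787]
orientation: [0.032, -0.242, 0.969, 0.032]
wrist_force: [0.4, -1.1, 1.1]
gripper_width: 0.0854
grip_force: 0.0
8.85 q [ 0.2544 -0.9885 -0.6485  1.8464  0.0629 -0.2324] [0.1445 0.1285 0.1787] F [ 0.3913 -1.1137  1.1393] [-0.1549  0.0691 -0.0048]
[[-0.881  -0.4707  0.0464]
 [-0.4667  0.8811  0.077 ]
 [-0.0771  0.0462 -0.996 ]]
clock: 8.98
ee_pos: [0.1415, 0.1073, 0.1775]
orientation: [0.016, -0.238, 0.971, 0.028]
wrist_force: [0.3, -0.8, -0.3]
gripper_width: 0.0855
grip_force: 0.0
8.975 q [ 0.1364 -0.9902 -0.6497  1.8847  0.0601 -0.3446] [0.1415 0.1073 0.1775] F [ 0.268  -0.7834 -0.2874] [-0.1025 -0.0196  0.0578]
[[-0.8858 -0.4638  0.0182]
 [-0.4619  0.8847  0.0631]
 [-0.0453  0.0475 -0.9978]]
```

```bash
python3 -m inch '{"grip":[1,1,1,1,1,1],"dp":[[-0.0055,0.044,0.02],[-0.0055,0.044,0.02],[-0.0055,0.044,0.02],[-0.0055,0.044,0.02],[0.031,-0.033,-0.003],[0.031,-0.033,-0.003]],"twist":[0,0,0,0,0,0]}'; python3 st.py
```

```text
clock: 9.72
ee_pos: [0.0635, 0.1899, 0.1131]
orientation: [0.011, -0.239, 0.971, 0.024]
wrist_force: [0.3, -0.0, 0.4]
gripper_width: 0.0856
grip_force: 0.0
9.725 q [ 0.861  -0.9869 -0.7828  1.7293  0.0257  0.378 ] [0.0635 0.1899 0.1131] F [ 0.2726 -0.0188  0.3679] [-0.1303 -0.0498  0.0246]
[[-0.8851 -0.4652  0.0102]
 [-0.4642  0.8843  0.0513]
 [-0.0329  0.0406 -0.9986]]
```

```bash
python3 -m inch '{"grip":[1],"dp":[[0.031,-0.033,0]],"twist":[0]}'; python3 st.py
```

```text
clock: 9.85
ee_pos: [0.0629, 0.1734, 0.1186]
orientation: [0.002, -0.237, 0.971, 0.012]
wrist_force: [0.7, 0.4, -0.2]
gripper_width: 0.0857
grip_force: 0.0
9.85 q [ 0.8153 -0.9902 -0.7716  1.7737  0.0184  0.3367] [0.0629 0.1734 0.1186] F [ 0.7107  0.409  -0.1685] [-0.0126 -0.0119 -0.0479]
[[-0.8876 -0.4607 -0.0027]
 [-0.4606  0.8873  0.024 ]
 [-0.0086  0.0226 -0.9997]]
```

```bash
python3 -m inch '{"grip":[1,1,1,1,1,1,1,1],"dp":[[-0.0473,-0.024,-0.0026],[-0.0473,-0.024,-0.0026],[-0.0473,-0.024,-0.0026],[-0.0473,-0.024,-0.0026],[-0.0473,-0.024,-0.0026],[-0.0473,-0.024,-0.0026],[-0.0473,-0.024,-0.0026],[-0.0473,-0.024,-0.0026]],"twist":[0,0,0,0,0,0,0,0]}'; python3 st.py
```

```text
clock: 10.85
ee_pos: [0.4915, 0.1767, 0.1389]
orientation: [0.004, -0.236, 0.972, 0.012]
wrist_force: [0.3, -0.0, -0.2]
gripper_width: 0.0854
grip_force: 0.0
10.85 q [ 0.2013  0.0259 -0.0656  1.4725  0.0236 -0.2756] [0.4915 0.1767 0.1389] F [ 0.251  -0.0371 -0.1855] [-0.0341  0.0292  0.0296]
[[-0.8884 -0.4591  0.0018]
 [-0.4589  0.8881  0.0245]
 [-0.0129  0.0209 -0.9997]]
```

```bash
python3 -m inch '{"grip":[1,1,1,1,0,0,0,0,0,0],"dp":[[0.0053,-0.0007,0],[0,0,0.04],[0,0,0.04],[0,0,0.031],[0,0,0],[0,0,0],[0,0,0],[0,0,0],[0,0,0],[0,0,0]],"twist":[0,0,0,0,0,0,0,0,0,0]}'; python3 st.py
```

```text
clock: 12.1
ee_pos: [0.4842, 0.176, 0.0271]
orientation: [0.003, -0.236, 0.972, 0.011]
wrist_force: [-0.1, -1.2, 6.3]
gripper_width: 0.0142
grip_force: 59.9
12.1 q [ 0.2032  0.0558 -0.2597  1.2507  0.0232 -0.2739] [0.4842 0.176  0.0271] F [-0.1186 -1.186   6.3417] [-0.1178  0.1037  0.0112]
[[-0.8883 -0.4592 -0.0002]
 [-0.4591  0.8881  0.0236]
 [-0.0106  0.0211 -0.9997]]
```

```bash
python3 -m inch '{"grip":[0,0,0,0,0,0,0,0],"dp":[[0,0,-0.06],[0,0,-0.06],[0,0,-0.06],[0,-0.0345,-0.049],[0,-0.0345,-0.049],[0,-0.0345,-0.049],[0,-0.0345,-0.049],[0,0,0]],"twist":[0,0,0,0,0,0,0,0]}';python3 st.py; python3 -m inch '{"grip":[0,0,0,0],"dp":[[-0.037,-0.015,-0.04],[-0.037,-0.015,-0.04],[-0.037,-0.015,-0.04],[-0.037,-0.015,-0.04]],"twist":[0,0,0,0]}'; python3 st.py
```

```text
clock: 13.1
ee_pos: [0.5501, 0.0423, 0.4012]
orientation: [0.004, -0.235, 0.972, 0.01]
wrist_force: [-0.4, 0.5, -0.5]
gripper_width: 0.0139
grip_force: 59.0
13.1 q [-0.0586  0.2874  0.7716  2.0525  0.0226 -0.5322] [0.5501 0.0423 0.4012] F [-0.4044  0.5117 -0.5402] [-0.0272 -0.0032 -0.0365]
[[-0.8899 -0.4562  0.0038]
 [-0.456   0.8897  0.0224]
 [-0.0136  0.0182 -0.9997]]
clock: 13.6
ee_pos: [0.6021, 0.0484, 0.457]
orientation: [0.031, -0.236, 0.971, 0.008]
wrist_force: [-0.0, 0.8, -1.5]
gripper_width: 0.0143
grip_force: 59.1
13.6 q [-0.0494  0.6364  1.4139  2.2928  0.0335 -0.5258] [0.6021 0.0484 0.457 ] F [-0.0485  0.8184 -1.5317] [-0.0354  0.0639 -0.0254]
[[-0.8864 -0.4594  0.057 ]
 [-0.4584  0.8882  0.0307]
 [-0.0647  0.0011 -0.9979]]
```

```bash
python3 -m inch '{"grip":[0,0,0,0,0,0],"dp":[[-0.02,-0.008,-0.055],[-0.02,-0.008,-0.055],[-0.02,-0.008,-0.055],[-0.02,-0.008,-0.055],[-0.02,-0.008,-0.055],[-0.02,-0.008,-0.055]],"twist":[0,0,0,0,0,0]}'; python3 st.py
```

```text
clock: 14.35
ee_pos: [0.5397, 0.0415, 0.5827]
orientation: [0.14, -0.232, 0.962, -0.014]
wrist_force: [0.4, 0.4, -0.7]
gripper_width: 0.0142
grip_force: 59.1
14.35 q [-0.0851  0.4192  1.4187  2.2941  0.0606 -0.5502] [0.5397 0.0415 0.5827] F [ 0.4288  0.414  -0.6636] [-0.0406  0.4013 -0.0287]
[[-0.8529 -0.4429  0.2764]
 [-0.451   0.8917  0.0372]
 [-0.2629 -0.0929 -0.9603]]
```

```bash
python3 -m inch '{"grip":[0,0,0,0],"dp":[[-0.02,-0.005,-0.055],[-0.02,-0.005,-0.055],[-0.02,-0.005,-0.055],[-0.02,-0.005,-0.055]],"twist":[0,0,0,0]}'; python3 st.py
```

```text
clock: 14.85
ee_pos: [0.4842, 0.0489, 0.6553]
orientation: [0.209, -0.228, 0.95, -0.029]
wrist_force: [1.0, -0.1, -1.5]
gripper_width: 0.0142
grip_force: 59.1
14.85 q [-0.0915  0.2766  1.4189  2.2942  0.0774 -0.5465] [0.4842 0.0489 0.6553] F [ 1.0257 -0.1482 -1.5042] [-0.0899  0.5742  0.0486]
[[-0.8083 -0.4217  0.4109]
 [-0.4462  0.8941  0.04  ]
 [-0.3842 -0.151  -0.9108]]
```

```bash
python3 -m inch '{"grip":[0,0,0,0,0],"dp":[[-0.0223,0.0447,0.004],[-0.0223,0.0447,0.004],[-0.02,-0.003,-0.055],[-0.02,-0.003,-0.055],[-0.02,-0.003,-0.055]],"twist":[0,0,0,0,0]}'; python3 st.py
```

```text
clock: 15.48
ee_pos: [0.4305, 0.1425, 0.7008]
orientation: [0.263, -0.226, 0.938, -0.03]
wrist_force: [-0.3, -0.1, -1.7]
gripper_width: 0.014
grip_force: 59.2
15.475 q [ 0.2004  0.1905  1.4197  2.2659 -0.0387 -0.2832] [0.4305 0.1425 0.7008] F [-0.3261 -0.0789 -1.6647] [-0.1268  0.6777  0.0013]
[[-0.7597 -0.4082  0.5062]
 [-0.4393  0.8961  0.0634]
 [-0.4795 -0.1742 -0.8601]]
```

```bash
cat > nk.py <<'E'
from h import *
import sys
np.set_printoptions(precision=4,suppress=True)
a=np.deg2rad(7.8);c,s_=np.cos(a),np.sin(a);k=np.cos(np.pi/6)
o=np.array([.630-.05*c,-.112-.05*s_,.205])
M=np.array([[k*c,k*s_,.5],[-s_,c,0],[-.5*c,-.5*s_,k]])
OFF=np.array([-.003,0,.027])
def report(goal=None):
    s=bot.get_state();Rt=Rq(s['orientation']).as_matrix()
    cap=M@(s['ee_pos']+Rt@OFF-o);B=M@Rt
    print('t',s['clock'],'cap in neck mm',cap*1000,'bar deg',np.degrees(np.arctan2(B[1,0],B[0,0]))%180,'tilt',B[:2,2],'q6',s['q'][5],'F neck',M@s['wrist_force'],'Tq',M@s['wrist_torque'],'w',s['gripper_width'])
    if goal is not None: print('dp tool for goal',B.T@(np.array(goal)/1000-cap))
if __name__=='__main__': report([float(v) for v in sys.argv[1:4]] if len(sys.argv)>3 else None)
E
python3 nk.py 0 0 60
```

```text
t 15.475 cap in neck mm [153.0536 280.0163 458.9705] bar deg 19.39895672598351 tilt [ 0.0117 -0.0059] q6 -0.2832380667781912 F neck [-1.1214 -0.0339 -1.2748] Tq [-0.0285  0.6887  0.0179] w 0.013989688061769878
dp tool for goal [ 0.241  -0.2095  0.3988]
```

```bash
python3 -m inch '{"grip":[0,0,0,0,0,0,0,0,0,0],"dp":[[0,0,0.03],[0,0,0.03],[0,0,0],[0,0,0],[0,0,0],[0,0,0],[0,0,0],[0,0,0],[0,0,0],[0,0,0]],"twist":[-0.328,-0.328,-0.328,-0.328,-0.328,-0.328,-0.328,-0.328,-0.328,-0.328]}'; python3 nk.py 0 0 50
```

```text
clock: 16.73
ee_pos: [0.459, 0.1456, 0.6562]
orientation: [-0.16, 0.833, -0.486, 0.21]
wrist_force: [-0.2, -0.5, -0.9]
gripper_width: 0.014
grip_force: 59.3
t 16.725 cap in neck mm [151.6767 281.0554 405.9405] bar deg 111.71555129673536 tilt [ 0.0111 -0.0065] q6 -1.9012590215640233 F neck [-0.6728 -0.4556 -0.661 ] Tq [0.0377 0.6883 0.0479] w 0.014018085533591785
dp tool for goal [0.2014 0.2477 0.356 ]
```

```bash
python3 -m inch '{"grip":[0,0,0,0,0,0,0,0,0,0],"dp":[[0.0224,0.0275,0.0396],[0.0224,0.0275,0.0396],[0.0224,0.0275,0.0396],[0.0224,0.0275,0.0396],[0.0224,0.0275,0.0396],[0.0224,0.0275,0.0396],[0.0224,0.0275,0.0396],[0.0224,0.0275,0.0396],[0.0224,0.0275,0.0396],[0,0,0]],"twist":[0,0,0,0,0,0,0,0,0,0]}'; python3 nk.py 0 0 25
python3 - <<'E'
from h import *
ims=[]
for n in('top','side'):
    p,d=viewer.grab_frame(n);np.savez(n+'1.npz',p=p,d=d)
    import nk
    u,v=proj(n,nk.o+nk.M.T@[0,0,.03]).astype(int);print(n,u,v)
    ims.append(cv2.resize(p[max(0,v-45):v+45,u-45:u+45,::-1],(400,400),interpolation=cv2.INTER_CUBIC))
cv2.imwrite('pics/hover.png',np.clip(np.hstack(ims)*1.7,0,255).astype(np.uint8))
E
```

```text
clock: 17.98
ee_pos: [0.5398, -0.1263, 0.2632]
orientation: [-0.159, 0.832, -0.491, 0.204]
wrist_force: [-0.3, 0.2, -1.3]
gripper_width: 0.0138
grip_force: 59.3
t 17.975 cap in neck mm [-7.7625  0.7457 44.0451] bar deg 111.12705065156929 tilt [-0.0006 -0.0044] q6 -2.5500599317175894 F neck [-0.8873  0.2793 -1.0273] Tq [ 0.0387  0.6745 -0.012 ] w 0.013831956976479454
dp tool for goal [ 0.0034 -0.007   0.019 ]
top 353 193
side 320 127
```

View pics/hover.png

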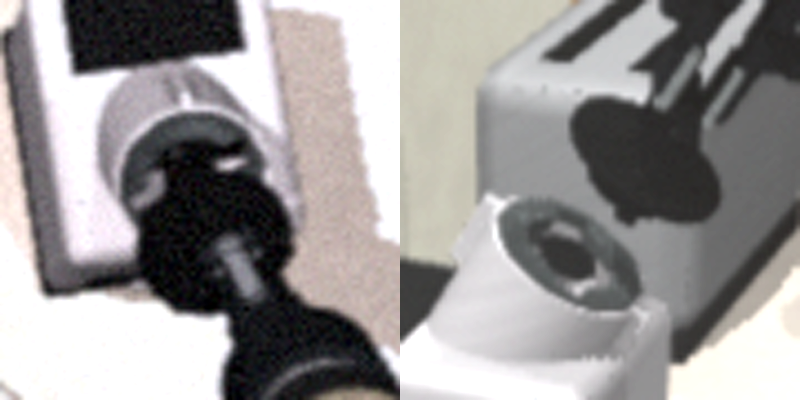

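The hover view shows the cap held square above the ring, in the top crop at about (215,240) and in the side crop at (645,160). I measure its offset from the depth.

```bash
python3 - <<'E'
from nk import *
for n in('side','top'):
    D=np.load(n+'1.npz');P=(cloud(n,D['d'])-o)@M.T*1000
    m=(D['p'].max(2)<75)&(D['d']>0)&(abs(P[...,0])<70)&(abs(P[...,1])<60)&(P[...,2]>45)&(P[...,2]<75)
    q=P[m];h,e=np.histogram(q[:,2],bins=range(45,76,2));print(n,dict(zip(e,h)))
    zt=np.median(q[(q[:,2]>60)&(q[:,2]<70)][:,2]);w=m&(abs(P[...,2]-zt)<3)
    cs,_=cv2.findContours(w.astype(np.uint8),cv2.RETR_EXTERNAL,cv2.CHAIN_APPROX_NONE)
    c_=max(cs,key=len)[:,0];b=P[c_[:,1],c_[:,0]][:,:2]
    # robust circle fit radius 42 of outer boundary
    from scipy.optimize import least_squares
    for r in(42,41):
        f=least_squares(lambda x:np.hypot(*(b-x).T)-r,[-8,1],loss='soft_l1',f_scale=1);print(n,'z',zt,'fit',r,f.x,len(b))
    print('ext',b.min(0),b.max(0))
    # ring again
    D0=np.load(n+'0.npz');P0=(cloud(n,D0['d'])-o)@M.T*1000
    r=np.hypot(P0[...,0],P0[...,1]);w=(r<60)&(abs(P0[...,2])<4)&(D0['p'].max(2)<110)&(D0['p'].max(2)>40)
    b=P0[w][:,:2];ph=np.arctan2(b[:,1],b[:,0]);ed=np.array([b[(abs(ph-t)<.15)][np.argmax(np.hypot(*b[abs(ph-t)<.15].T))] for t in np.arange(-3,3.1,.3)])
    f=least_squares(lambda x:np.hypot(*(ed-x).T)-39.5,[0,0],loss='soft_l1');print('ring centre',n,f.x,abs(f.fun).mean())
E
```

```text
side {np.int64(45): np.int64(3), np.int64(47): np.int64(18), np.int64(49): np.int64(12), np.int64(51): np.int64(13), np.int64(53): np.int64(1), np.int64(55): np.int64(0), np.int64(57): np.int64(0), np.int64(59): np.int64(0), np.int64(61): np.int64(9), np.int64(63): np.int64(27), np.int64(65): np.int64(65), np.int64(67): np.int64(156), np.int64(69): np.int64(165), np.int64(71): np.int64(42), np.int64(73): np.int64(13)}
side z 68.18567542555667 fit 42 [-4.8809  3.1531] 106
side z 68.18567542555667 fit 41 [-5.1069  4.1284] 106
ext [-46.3336 -34.2891] [35.6504 45.6319]
ring centre side [ 0.4546 -1.0115] 3.019420532951704
top {np.int64(45): np.int64(0), np.int64(47): np.int64(0), np.int64(49): np.int64(0), np.int64(51): np.int64(0), np.int64(53): np.int64(0), np.int64(55): np.int64(0), np.int64(57): np.int64(0), np.int64(59): np.int64(3), np.int64(61): np.int64(9), np.int64(63): np.int64(33), np.int64(65): np.int64(126), np.int64(67): np.int64(154), np.int64(69): np.int64(93), np.int64(71): np.int64(44), np.int64(73): np.int64(15)}
top z 67.25507350560777 fit 42 [-11.2429   1.3887] 109
top z 67.25507350560777 fit 41 [-9.5097  2.1534] 109
ext [-32.2208 -35.2109] [34.3126 43.8175]
ring centre top [ 0.7856 -0.6024] 4.57744653116182
```

```bash
python3 nk.py 0 -1.3 6
```

```text
t 18.075 cap in neck mm [-1.6223  1.2707 48.653 ] bar deg 111.44749451349956 tilt [ 0.0086 -0.0071] q6 -2.5496297253390527 F neck [-0.2923  0.6651 -1.3765] Tq [-0.0291  0.6364  0.0192] w 0.014196648533718399
dp tool for goal [ 0.0026 -0.0003  0.0427]
```

```bash
python3 -m inch '{"grip":[0,0,0,0,0,0],"dp":[[0.0026,0,0.02],[0,0,0.02],[0,0,0],[0,0,0],[0,0,0],[0,0,0]],"twist":[-0.06,0,0,0,0,0]}'; python3 nk.py 0 -1.8 3
```

```text
clock: 18.82
ee_pos: [0.5644, -0.1244, 0.2362]
orientation: [-0.157, 0.84, -0.475, 0.211]
wrist_force: [-0.4, -0.6, -0.9]
gripper_width: 0.0141
grip_force: 59.2
t 18.825 cap in neck mm [ 0.224  -0.8438  8.3672] bar deg 113.27689281527195 tilt [ 0.0086 -0.0064] q6 -2.5544782579607 F neck [-0.7959 -0.5373 -0.5232] Tq [-0.0175  0.6192  0.0335] w 0.014052016752177383
dp tool for goal [0.0007 0.0006 0.0054]
```

Now approach the ring gently, watching the force.

```bash
python3 -m inch '{"grip":[0,0,0],"dp":[[0.001,0.0003,0.005],[0,0,0.003],[0,0,0]],"twist":[0,0,0]}'; python3 nk.py; python3 -m inch '{"grip":[0,0,0],"dp":[[0,0,0.003],[0,0,0.001],[0,0,0]],"twist":[0,0,0]}'; python3 nk.py
```

```text
clock: 19.2
ee_pos: [0.5682, -0.1245, 0.2271]
orientation: [-0.157, 0.84, -0.476, 0.21]
wrist_force: [0.8, 0.8, -1.0]
gripper_width: 0.0135
grip_force: 59.3
t 19.2 cap in neck mm [-1.1905 -1.3919 -1.3725] bar deg 113.23224879568149 tilt [ 0.0059 -0.0046] q6 -2.550751147139743 F neck [ 0.264   0.7029 -1.3193] Tq [ 0.0513  0.6851 -0.0084] w 0.013509581354068385
clock: 19.58
ee_pos: [0.5705, -0.1246, 0.2252]
orientation: [-0.157, 0.84, -0.475, 0.211]
wrist_force: [-2.7, -0.6, 1.5]
gripper_width: 0.014
grip_force: 59.7
t 19.575 cap in neck mm [-0.1282 -1.7892 -4.2111] bar deg 113.26273400394355 tilt [ 0.0075 -0.0059] q6 -2.5480246132916062 F neck [-1.6037 -0.2761  2.6578] Tq [0.0383 0.8631 0.0365] w 0.014028593719810276
```

```bash
python3 -m inch '{"grip":[0,0,0],"dp":[[0,0,0.003],[0,0,0.002],[0,0,0]],"twist":[0,0,0]}'; python3 nk.py
```

```text
clock: 19.95
ee_pos: [0.5731, -0.1243, 0.2208]
orientation: [-0.157, 0.84, -0.475, 0.211]
wrist_force: [-3.8, -1.0, 3.7]
gripper_width: 0.0141
grip_force: 60.0
t 19.95 cap in neck mm [-0.007  -1.8618 -9.3303] bar deg 113.2673605926682 tilt [ 0.0077 -0.0059] q6 -2.5447235223291784 F neck [-1.5976 -0.5005  5.1384] Tq [ 0.0441  0.9823 -0.0113] w 0.014061196934708102
```

```bash
python3 -m inch '{"grip":[0,0,0,0],"dp":[[0,0,0.003],[0,0,0.003],[0,0,0],[0,0,0]],"twist":[0,0,0,0]}'; python3 nk.py
```

```text
clock: 20.45
ee_pos: [0.5762, -0.124, 0.2159]
orientation: [-0.157, 0.84, -0.475, 0.211]
wrist_force: [-4.7, -1.0, 6.3]
gripper_width: 0.0139
grip_force: 60.4
t 20.45 cap in neck mm [  0.1521  -1.962  -15.1361] bar deg 113.26589356596381 tilt [ 0.0078 -0.0061] q6 -2.5407181487564707 F neck [-1.0033 -0.3531  7.8029] Tq [ 0.1512  1.0966 -0.0275] w 0.013903491860989246
```

```bash
python3 -m inch '{"grip":[0,0,0,0,0,0],"dp":[[0,0,0.001],[0,0,0],[0,0,0],[0,0,0],[0,0,0],[0,0,0]],"twist":[0,0.2,0.2,0.2,0.2,0]}'; python3 nk.py
```

```text
clock: 21.2
ee_pos: [0.5765, -0.1247, 0.215]
orientation: [-0.195, 0.728, -0.633, 0.176]
wrist_force: [-5.8, -1.6, 6.0]
gripper_width: 0.014
grip_force: 60.4
t 21.2 cap in neck mm [  1.0422  -2.4935 -16.0063] bar deg 90.29945033102443 tilt [ 0.0072 -0.0077] q6 -2.1395788065878194 F neck [-2.1719 -0.7989  8.2   ] Tq [-0.1713  1.3051  0.0309] w 0.014027779092143214
```

```bash
python3 -m inch '{"grip":[0,0,0,0,0,0,0,0],"dp":[[0,0,0],[0,0,0],[0,0,0],[0,0,0],[0,0,0],[0,0,0],[0,0,0],[0,0,0]],"twist":[0.25,0.25,0.25,0.25,0.25,0.25,0.2,0]}'; python3 nk.py
```

```text
clock: 22.2
ee_pos: [0.5757, -0.1242, 0.2143]
orientation: [0.249, -0.402, 0.877, -0.079]
wrist_force: [-8.3, -1.8, 6.8]
gripper_width: 0.0139
grip_force: 60.7
t 22.2 cap in neck mm [  2.3114  -2.9383 -16.1695] bar deg 41.560977285330665 tilt [ 0.0054 -0.0066] q6 -1.2895833121498235 F neck [-3.9406 -0.6362 10.1387] Tq [0.1046 1.6539 0.0335] w 0.013904812647478703
```

```bash
python3 -m inch '{"grip":[0,0,0,0,0,0,0,0,0],"dp":[[0,0,0],[0,0,0],[0,0,0],[0,0,0],[0,0,0],[0,0,0],[0,0,0],[0,0,0],[0,0,0]],"twist":[0.2,0.2,0.2,0.2,0.2,0.2,0.2,0.05,0]}'; python3 nk.py
```

```text
clock: 23.32
ee_pos: [0.5746, -0.1203, 0.2134]
orientation: [0.26, -0.067, 0.963, 0.018]
wrist_force: [-12.2, 4.9, 6.4]
gripper_width: 0.014
grip_force: 61.1
t 23.325 cap in neck mm [  2.0747  -0.6764 -16.7188] bar deg 0.1109782638334309 tilt [0.0043 0.002 ] q6 -0.5660993965242319 F neck [-6.6969  6.5056 11.2055] Tq [1.8836 1.8329 0.3503] w 0.014045979825287882
```

```bash
python3 -m inch '{"grip":[0,0,0,0,0],"dp":[[0,0,-0.002],[0,0,-0.002],[0,0,-0.002],[0,0,0],[0,0,0]],"twist":[0,0,0,0,0]}'; python3 nk.py
```

```text
clock: 23.95
ee_pos: [0.5725, -0.1205, 0.2172]
orientation: [0.261, -0.067, 0.963, 0.019]
wrist_force: [-4.1, 4.5, 1.1]
gripper_width: 0.0141
grip_force: 59.9
t 23.95 cap in neck mm [  2.1691  -0.5279 -12.3512] bar deg 0.14607908996575247 tilt [0.0049 0.003 ] q6 -0.5701684983209035 F neck [-2.4258  5.0185  2.7085] Tq [1.56   1.0599 0.3856] w 0.014100364163166675
```

```bash
python3 -m inch '{"grip":[0,0,1,1,1,1,1,1],"dp":[[0,0,-0.0015],[0,0,0],[0,0,0],[0,0,0],[0,0,0],[0,0,0],[0,0,0],[0,0,0]],"twist":[0,0,0,0,0,0,0,0]}'; python3 nk.py; python3 -m inch '{"grip":[1,1,1,1,1],"dp":[[0,0,-0.04],[0,0,-0.05],[0,0,-0.05],[0,0,-0.05],[0,0,-0.0]],"twist":[0,0,0,0,0]}'; python3 - <<'E'
from nk import *
for n in('top','side'):
    p,d=viewer.grab_frame(n);u,v=proj(n,o).astype(int)
    if n=='top': ims=[]
    ims.append(cv2.resize(p[v-45:v+45,u-45:u+45,::-1],(400,400),interpolation=cv2.INTER_CUBIC))
    P=(cloud(n,d)-o)@M.T*1000;r=np.hypot(P[...,0],P[...,1]);dk=(p.max(2)<75)&(d>0)
    w=dk&(r<50)&(P[...,2]>2)&(P[...,2]<22);print(n,'disc z',np.median(P[w][:,2]),len(P[w]),P[w].mean(0))
    b=dk&(r<50)&(P[...,2]>38)&(P[...,2]<53);q=P[b];print('bar z max',np.percentile(q[:,2],90),len(q),cv2.minAreaRect(q[:,:2].astype(np.float32)))
cv2.imwrite('pics/end.png',np.clip(np.hstack(ims)*1.7,0,255).astype(np.uint8))
E
```

```text
clock: 24.95
ee_pos: [0.5727, -0.1243, 0.2208]
orientation: [0.262, -0.066, 0.963, 0.015]
wrist_force: [-0.9, 0.0, -0.3]
gripper_width: 0.0853
grip_force: 0.0
t 24.95 cap in neck mm [ 3.7947 -4.5273 -9.0661] bar deg 0.09290721081538322 tilt [ 0.0072 -0.0055] q6 -0.5700557541227127 F neck [-0.9396  0.1584  0.1549] Tq [0.0096 0.4769 0.0101] w 0.08526303284240697
clock: 25.58
ee_pos: [0.4776, -0.1374, 0.3908]
orientation: [0.266, -0.066, 0.962, 0.012]
wrist_force: [-0.6, -0.4, -0.9]
gripper_width: 0.0853
grip_force: 0.0
top disc z 11.98916442210282 642 [ 5.7625  1.4244 12.0542]
bar z max 48.58741801360186 201 ((2.751873016357422, -0.8500537872314453), (70.35040283203125, 16.515981674194336), 1.3619322776794434)
side disc z 11.128338986824312 471 [ 0.3028 17.1609 12.0004]
bar z max 45.81727735222261 193 ((0.6859779357910156, 0.8471355438232422), (68.62261962890625, 22.81307029724121), 0.007170309312641621)
```

View pics/end.png

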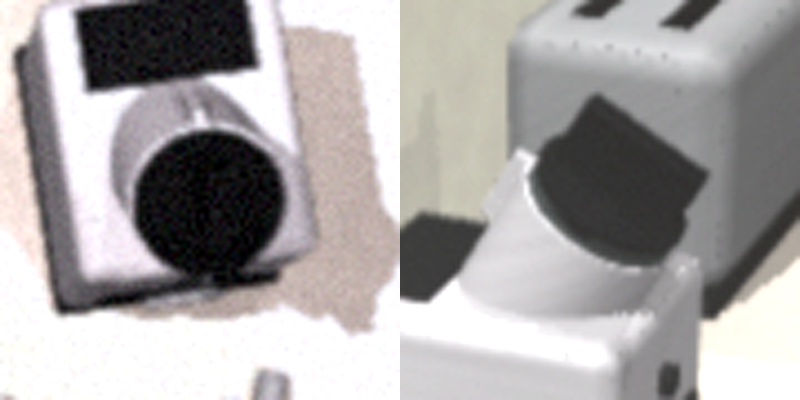

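The final view shows the cap seated in the neck, in the top crop at (210,205) and in the side crop at (625,180). Its bar lines up with the ribs to about 1.4°, its disc is at the locked height, and the gripper is clear.

```bash
python3 -c "
from plant import finish_job
print(finish_job())"
```

```text
the job is handed in; nothing more can be done
None
```

The cap is locked in the neck, its origin about 10 mm below the ring's face and its grip bar within about 1.4° of the ribs by the camera; I let go, backed the arm off and handed the job in at about 26 s (no verdict was returned).

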